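Close the open panel screws of a field analyser

TASK

The analyser must be sealed before it goes out: take the key from its stand and with it turn every panel screw that is still open clockwise until it is fully home, its slot in line with the two white ticks, leaving the ones already home closed. Do not turn the screws with the fingers; then hang the key back in its stand, blade down and flange resting on the block, and disturb nothing else on the bench.

Things in the scene. Friction and masses are not known exactly. Their poses are not given: they have to be found in the camera images.
- console: The analyser, fixed: aluminium, 210 (x) x 300 (y) mm; origin under it on the bench, mid-width, +x to its rear. Front panel (x -110 to -10 mm) slopes up rearward at 28 degrees, z 50 to 103 mm; behind it a level deck at z 103 mm to x +100 mm. Screws: three on the slope (x -60; y -100, 0, 100 mm), two on the deck (x 42; y -100, 100 mm); which named screw is at which place of its row varies.
- boom_tip (a point): Front end of the console's probe boom, at console x 0, y 0, z 200 mm, axes as the console's. The 12 mm thick boom runs level from here 80 mm to the rear (+x) to a 12 mm post that stands on the deck; an upright clip 22 mm thick surrounds this point (z 185 to 215 mm). Fixed: keep clear of it.
- stand: Fixed white block, 80 x 80 x 80 mm, origin under its centre on the bench; it is on either side of the console. An upright pocket opens in the centre of its top, 51 mm along its x by 17 mm along its y, 74 mm deep; the key hangs in it.
- key: Loose screw key 142 mm long, 0.16 to 0.29 kg. Origin mid blade end; z runs up the shaft. Blade 34 wide (x), 4 thick (y), to z 22 mm; shaft 12 mm; round flange 48 mm, z 70 to 76; black handle z 76 to 142, 24 thick across its flats (y), 30 along x. Starts hanging upright in the stand, blade down, flange on the stand's top (origin 10 mm over the bench), x and y along the stand's.
- front1_slot (a point): Centre of the slot's floor of the captive screw on the sloping front panel (front1). z points out along the screw's axis; the slot runs along y. Steel head 44 mm across, standing 18 mm off the panel; slot 10 mm wide, 10 mm deep, open at both ends. A black ring 62 mm wide round it has white ticks to the console's front and rear.
- front1 (a joint): Angle of screw front1 (rad). 0: slot across the console (along its y); grows as the screw is turned clockwise, looking at the head; 1.571: home, at a hard stop, slot in line with the white ticks. Starts open (0.25 to 0.6) or already home (over 1.52). Turning takes about 0.12 N m; it stays where it is left.
- front2_slot (a point): Centre of the slot's floor of the captive screw on the sloping front panel (front2). z points out along the screw's axis; the slot runs along y. Steel head 44 mm across, standing 18 mm off the panel; slot 10 mm wide, 10 mm deep, open at both ends. A black ring 62 mm wide round it has white ticks to the console's front and rear.
- front2 (a joint): Angle of screw front2 (rad). 0: slot across the console (along its y); grows as the screw is turned clockwise, looking at the head; 1.571: home, at a hard stop, slot in line with the white ticks. Starts open (0.25 to 0.6) or already home (over 1.52). Turning takes about 0.12 N m; it stays where it is left.
- front3_slot (a point): Centre of the slot's floor of the captive screw on the sloping front panel (front3). z points out along the screw's axis; the slot runs along y. Steel head 44 mm across, standing 18 mm off the panel; slot 10 mm wide, 10 mm deep, open at both ends. A black ring 62 mm wide round it has white ticks to the console's front and rear.
- front3 (a joint): Angle of screw front3 (rad). 0: slot across the console (along its y); grows as the screw is turned clockwise, looking at the head; 1.571: home, at a hard stop, slot in line with the white ticks. Starts open (0.25 to 0.6) or already home (over 1.52). Turning takes about 0.12 N m; it stays where it is left.
- deck1_slot (a point): Centre of the slot's floor of the captive screw on the level deck (deck1). z points out along the screw's axis; the slot runs along y. Steel head 44 mm across, standing 18 mm off the panel; slot 10 mm wide, 10 mm deep, open at both ends. A black ring 62 mm wide round it has white ticks to the console's front and rear.
- deck1 (a joint): Angle of screw deck1 (rad). 0: slot across the console (along its y); grows as the screw is turned clockwise, looking at the head; 1.571: home, at a hard stop, slot in line with the white ticks. Starts open (0.25 to 0.6) or already home (over 1.52). Turning takes about 0.12 N m; it stays where it is left.
- deck2_slot (a point): Centre of the slot's floor of the captive screw on the level deck (deck2). z points out along the screw's axis; the slot runs along y. Steel head 44 mm across, standing 18 mm off the panel; slot 10 mm wide, 10 mm deep, open at both ends. A black ring 62 mm wide round it has white ticks to the console's front and rear.
- deck2 (a joint): Angle of screw deck2 (rad). 0: slot across the console (along its y); grows as the screw is turned clockwise, looking at the head; 1.571: home, at a hard stop, slot in line with the white ticks. Starts open (0.25 to 0.6) or already home (over 1.52). Turning takes about 0.12 N m; it stays where it is left.
- rack: Bystander, fixed: white tube rack 75 x 100 mm, 95 mm high with tubes; origin under its centre; on the other side of the console than the stand.
- bottle_deck: Bystander: small white bottle 32 mm across, 62 mm high, standing on the console's deck between its two screws; origin under it.
- bottle_a: Bystander: white reagent bottle 36 mm across, 85 mm high; origin under it.
- bottle_b: Bystander: white reagent bottle 36 mm across, 85 mm high; origin under it.
- pot: Bystander: white pot 90 mm across, 80 mm high; origin under it.
- carton: Bystander: carton 80 x 120 x 90 mm; origin under it.
Things that resemble listed ones, but are neither listed nor needed, are in the scene too. There is more than one size of the key; the one meant has the size given above. Leave any red look-alike of the stand alone.

How it is judged (in metres and radians):
On the way, in this order (a step that is already met when the one before it is completed fails the run):
1. the key is taken out of its stand (z of key in the frame of stand above 0.082 m), for 0.1 s.
2. all five screws are home (value of joint each of front1, front2, front3, deck1, deck2 above 1.45 rad), for 0.2 s.
At the end, for the whole second after the job is handed in: All five screws are within 0.12 rad of home (joint over 1.45), and the key hangs at rest and upright (within 0.12 rad) in its stand, blade down, its flange within 6 mm of the top of the block (all of step 2 and horizontal distance between key and stand below 0.015 m and z of key in the frame of stand below 0.016 m and angle between key's own z axis and vertical below 0.12 rad and linear speed of key below 0.02 m/s); the robot touches nothing.
It fails at once if a screw that was home is loosened (value of joint any of front2, deck1 below 1.4 rad).
It fails at once if the robot itself touches a screw head (contact force between any of the fingers, the arm and front1 above 1 N or contact force between any of the fingers, the arm and front2 above 1 N or contact force between any of the fingers, the arm and front3 above 1 N or contact force between any of the fingers, the arm and deck1 above 1 N or contact force between any of the fingers, the arm and deck2 above 1 N).
It fails at once if a bystander is moved more than 30 mm or tipped (distance of any of bottle_deck, bottle_a, bottle_b, pot, carton from where it was at the start of the episode above 0.03 m or angle between any of bottle_deck, bottle_a, bottle_b, pot, carton's own z axis and vertical above 0.5 rad).
It also fails if it takes over 72 s, if anything falls off the work surface, if the arm or the gripper's body presses on something with over 40 N, if the wrist force passes 120 N, or if a joint passes its speed limit or range.

ROBOT

A 7-joint arm with a two-finger parallel gripper is mounted at the origin on the work surface. World frame = base frame: x ahead of the robot, y to its left, z up, the work surface at z = 0. Lengths are in m, angles in degrees, forces in N, time in s.
With the tool pointing down it reaches from about 0.425 to 0.875 m from the base axis. Payload 4.7 kg.
Tool frame: the origin (TCP) lies at the centre of the arm's flange, where the gripper is bolted on; the fingertips stand 182 mm ahead of it and the grasp point (between the pads) lies 164 mm ahead of it (env.grip_depth is the distance from the TCP to the grasp point, in m); z points along the fingers, y is the line along which they close (so a half turn about z gives the same grasp; the last joint's range is limited). The gripper opens to 87 mm and grips with 3 to 60 N. Pads are 19 mm wide; open, the fingers measure 117 mm over their backs; the gripper's body (75 mm by 190 mm) begins 51 mm behind the grasp point.
Start: joints at [-70.583, 18.392, -4.016, 83.108, 1.295, 78.541, -3.26], TCP at [0.207, 0.616, 0.405] pointing down, gripper open.
Joint ranges: [-163.93, 163.93], [-17.29, 119.83], [-79.2, 71.16], [3.27, 140.29], [-89.18, 269.18], [5.43, 117.66], [-154.24, 154.24]. Speed limits (degrees/s): [147.25, 147.25, 180, 180, 180, 180, 180].

INTERFACE

Orientations are given as [roll, pitch, yaw] about the fixed x, y, z axes, in that order (R = Rz(yaw) Ry(pitch) Rx(roll)).
In Python, from cell import env gives the robot as it stands. The module is installed in compiled form; this text tells all that it offers.
- The arm moves only by the tool send_rows, never from a script. Its arguments are lists of equal length, an entry for each row: "xyz": the shift along the tool's x, y, z in m, a list of three; "rotation": the turn, a rotation vector about the tool's x, y, z in rad, a list of three; "jaw": the opening, from 0 (shut) to 1 (fully open). A call has 1 to 20 rows; each row shifts and turns the commanded pose from where the row before left it, along the tool's axes as they then stand; what a row does not reach is not made up. A row lasts 1/10 s, in which the tool goes at most 50 mm and 8.59 degrees, less where a joint would pass 70% of its speed; a pose out of reach is approached as far as the arm can. A call is refused whole if a number of a shift passes 0.05 or a number of a turn 0.15, either way. A call with a gripper value outside its range is refused whole. The fingers move at their own pace and stop on an object; "newtons" is the grip in N (left out, the last holds). Time passes only in rows, so rows that do not move let the fingers close. It gives the time, the measured TCP pose, the force, the opening and the grip force at its end, in the units of the state.
- env.get_obs(): the state, without advancing time (a new reading comes with each control period).
- env.read_camera(name): name is "scene" or "top" or "wrist"; returns a dict with "image" (384x512x3 uint8, blue, green, red), "fx", "fy", "cx", "cy" (pixels), "distortion" ([k1, k2, p1, p2, k3] as OpenCV has them; the pictures are not rectified), "R" (3x3) and "t" (3): a world point X has camera coordinates R X + t. Camera axes: x right, y down, z forward; pixel columns grow to the right and rows downward; lengths in m; the calibration is good to about 2 mm. A picture is of the moment at which its call begins. There is no depth.
- env.sign_off(): hands the job in; it is judged then, once.
The state is a dict: "time_s": time; "qpos": joint angles; "joint_velocities": joint speeds; "effort": joint torques, N m; "tool_pos": TCP position; "tool_rot": TCP orientation; "force": force on the tool from outside, world axes, zero at the start; "wrist_torque": the same for the moment, N m; "grip_width": finger opening in m; "grasp_force": force on a finger pad.
Only numpy, scipy, OpenCV 4.12 (cv2) and the standard library are available. Lean on these libraries where they do the work, as an engineer would, in place of code of your own. Each camera call takes 0.05 s, during which the arm holds its last target. There are 200 camera calls.

## Working session

There is one attempt and no reset: what is moved stays moved. The work goes in short steps, Python scripts to look and compute and a tool call to move; the robot and the scene stay as the last step left them, time stands still between calls to the robot, and variables do not carry over. Pictures are saved under pics/ and viewed, at most 13 in all, crops included, and the job is handed in when it is done.

Besides the shell and the picture viewer there is one more tool, called after "Request:" by a JSON object that holds its "name" and its "arguments", one argument or row to a line. send_rows: Moves the arm, as the interface text tells. Its arguments: {"type":"object","properties":{"xyz":{"type":"array"},"rotation":{"type":"array"},"jaw":{"type":"array"},"newtons":{"type":"number"}},"required":["xyz","rotation","jaw"]}

```bash
mkdir -p pics
cat > h.py <<'E'
import numpy as np, cv2
from scipy.spatial.transform import Rotation as Ro
from cell import env
def cam(n):
    c=env.read_camera(n); c['R']=np.array(c['R']);c['t']=np.array(c['t'])
    c['K']=np.array([[c['fx'],0,c['cx']],[0,c['fy'],c['cy']],[0,0,1.]]);c['D']=np.array(c['distortion'],float);return c
def ray(c,p):
    u=cv2.undistortPoints(np.array([[p]],float),c['K'],c['D'])[0,0]
    return -c['R'].T@c['t'], c['R'].T@np.array([u[0],u[1],1])
def onz(c,p,z):
    o,d=ray(c,p); return o+d*(z-o[2])/d[2]
def proj(c,X):
    return cv2.projectPoints(np.array(X,float).reshape(-1,3),cv2.Rodrigues(c['R'])[0],c['t'],c['K'],c['D'])[0].reshape(-1,2)
def tri(c1,p1,c2,p2):
    o1,d1=ray(c1,p1);o2,d2=ray(c2,p2)
    s=np.linalg.lstsq(np.c_[d1,-d2],o2-o1,rcond=None)[0]
    a,b=o1+d1*s[0],o2+d2*s[1]; return (a+b)/2,np.linalg.norm(a-b)
E
python3 - <<'E'
from h import *
a=cam('scene');b=cam('top')
np.set_printoptions(precision=4,suppress=True)
print(-a['R'].T@a['t'],-b['R'].T@b['t'],a['fx'],b['fx'],b['R'])
cv2.imwrite('pics/scene.png',a['image']);cv2.imwrite('pics/top.png',b['image'])
cv2.imwrite('pics/a1.png',cv2.resize(a['image'],(800,600)));cv2.imwrite('pics/b1.png',cv2.resize(b['image'],(800,600)))
o=env.get_obs();print(o)
E
```

```text
[ 1.6459 -0.2487  0.9551] [0.3516 0.0104 1.661 ] 499.77882939659105 474.8280280890328 [[-0.0022 -0.9998 -0.0202]
 [-0.9913  0.0048 -0.1315]
 [ 0.1316  0.0198 -0.9911]]
{'time_s': 0.1, 'qpos': array([-70.582 ,  18.4352,  -4.0153,  83.1672,   1.2957,  78.5391,
        -3.2589]), 'joint_velocities': array([ 0.055 , -0.0828, -0.0586, -0.2141,  0.0421,  0.0537,  0.0181]), 'effort': array([ -0.0001, -49.2572,  -0.4057, -31.34  ,  -0.064 ,   0.0394,
         0.0001]), 'tool_pos': array([0.2074, 0.6158, 0.4038]), 'tool_rot': array([-179.9038,    0.006 ,  161.3926]), 'force': array([0.1683, 0.327 , 0.1321]), 'wrist_torque': array([ 0.037 , -0.0158,  0.0229]), 'grasp_force': 0.0, 'grip_width': 0.08680129023539694}
```

View pics/a1.png

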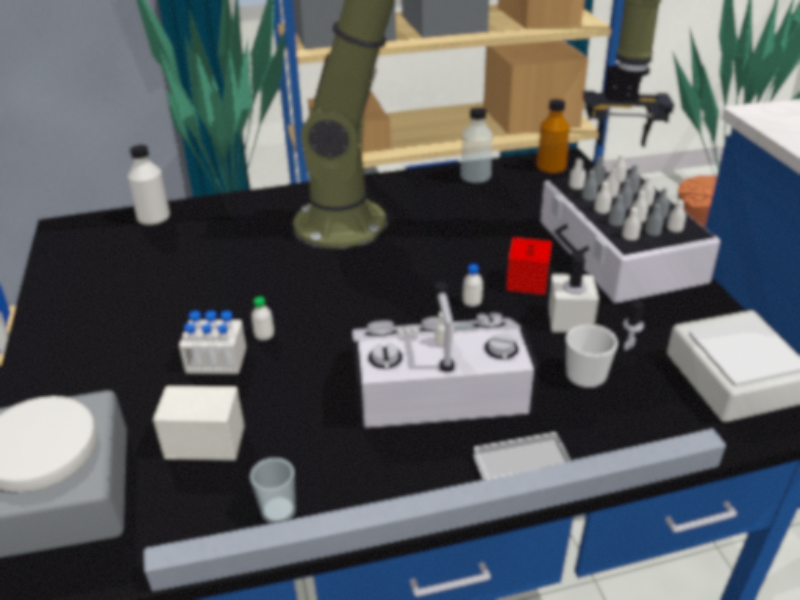

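View pics/b1.png

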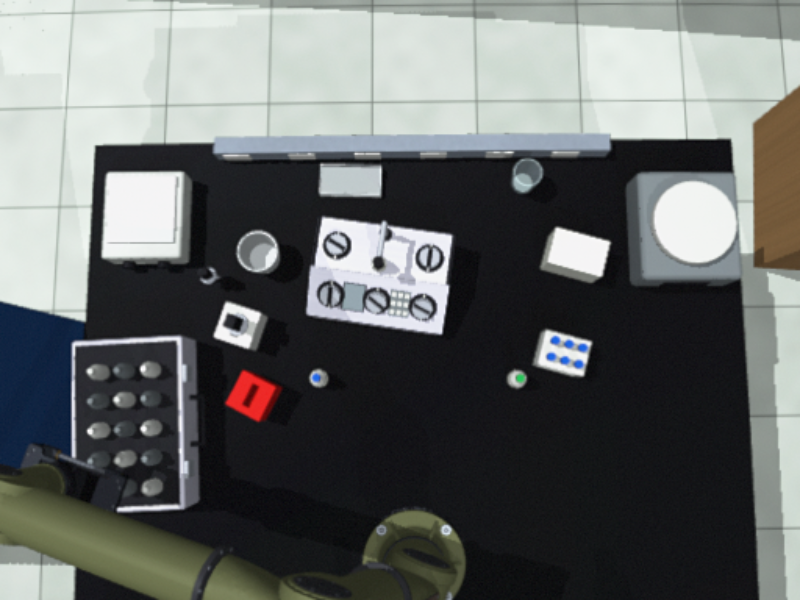

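Run:
```python
import cv2,numpy as np
b=cv2.imread('pics/top.png')
c=b[130:220,190:295];d=b[165:275,130:200]
c=cv2.resize(c,None,fx=5,fy=5,interpolation=cv2.INTER_CUBIC)
d=cv2.resize(d,None,fx=4,fy=4,interpolation=cv2.INTER_CUBIC)
o=np.zeros((450,c.shape[1]+d.shape[1],3),np.uint8);o[:c.shape[0],:c.shape[1]]=c;o[:d.shape[0],c.shape[1]:]=d
cv2.imwrite('pics/c1.png',o);print(o.shape)
```

```text
(450, 805, 3)
```

View pics/c1.png

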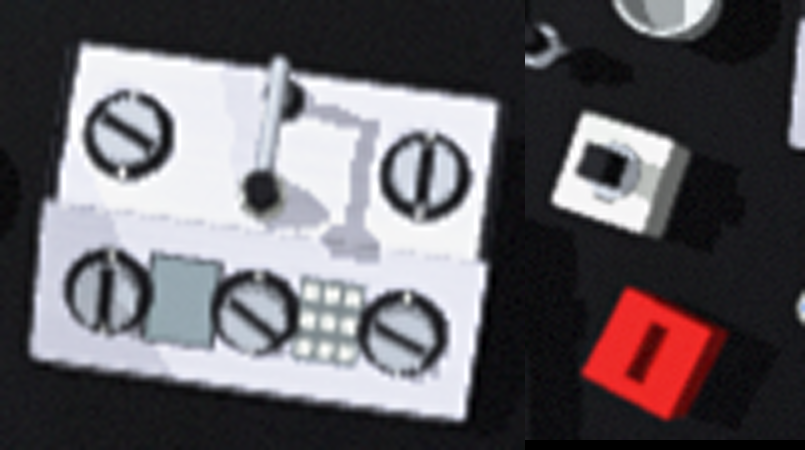

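```bash
cat > m1.py <<'E'
from h import *
from scipy.optimize import least_squares
np.set_printoptions(precision=4,suppress=True)
T=cam('top');img=T['image'];g=cv2.cvtColor(img,cv2.COLOR_BGR2GRAY)
# rings
guess=[(215.8,157),(275,165.2),(211.6,188.2),(241,192.4),(270.4,196.6)]
L=np.array([[42,100,103],[42,-100,103],[-60,100,76.6],[-60,0,76.6],[-60,-100,76.6]])/1e3
cs=[]
for p in guess:
    x0,y0=int(p[0])-13,int(p[1])-13
    k=8;s=cv2.resize(g[y0:y0+27,x0:x0+27],None,fx=k,fy=k,interpolation=cv2.INTER_CUBIC)
    m=(s<110).astype(np.uint8)
    n,l,st,ce=cv2.connectedComponentsWithStats(m)
    # rim points: dark pixels at radius 7..11.5 px
    yy,xx=np.nonzero(m);c=np.array(p)
    for _ in range(5):
        X=(xx+.5)/k-.5+x0;Y=(yy+.5)/k-.5+y0;r=np.hypot(X-c[0],Y-c[1]);q=(r>6.8)&(r<10.5)
        P=np.c_[X[q],Y[q]].astype(np.float32)
        (cx,cy),ax,an=cv2.fitEllipse(P[::7]) ; c=np.array([cx,cy])
    cs.append(c);print(c,ax)
cs=np.array(cs)
def W(v): 
    Rz=Ro.from_euler('z',v[2]).as_matrix();return L@Rz.T+[v[0],v[1],0]
f=lambda v:(proj(T,W(v))-cs).ravel()
s=least_squares(f,[0.75,0,0]);print('console',s.x,np.degrees(s.x[2]),f(s.x).reshape(-1,2))
# stand
m=((g>170)).astype(np.uint8);
n,l,st,ce=cv2.connectedComponentsWithStats(m)
i=np.argmin(np.hypot(*(ce-[152,208]).T));print(st[i])
pts=cv2.findContours((l==i).astype(np.uint8),cv2.RETR_EXTERNAL,cv2.CHAIN_APPROX_NONE)[0][0][:,0]
w=np.array([onz(T,p,.08)[:2] for p in pts.astype(float)]).astype(np.float32)
print('stand',cv2.minAreaRect(w*1000))
E
python3 m1.py
```

```text
Traceback (most recent call last):
  File "m1.py", line 19, in <module>
    (cx,cy),ax,an=cv2.fitEllipse(P[::7]) ; c=np.array([cx,cy])
                  ~~~~~~~~~~~~~~^^^^^^^^
cv2.error: OpenCV(4.12.0) /io/opencv/modules/imgproc/src/shapedescr.cpp:356: error: (-215:Assertion failed) n >= 0 && (depth == CV_32F || depth == CV_32S) in function 'fitEllipseNoDirect'
```

```bash
sed -i 's/P\[::7\]/P[::7].copy()/' m1.py; python3 m1.py
```

```text
[215.2628 156.4719] (15.729833602905273, 16.02907371520996)
[274.5305 164.6723] (15.733369827270508, 16.11031150817871)
[211.4855 188.1202] (15.419307708740234, 16.699106216430664)
[240.2598 192.2078] (15.737015724182129, 16.673294067382812)
[269.9316 196.2461] (15.378911018371582, 16.292814254760742)
console [ 0.6225  0.07   -0.1461] -8.369775580890105 [[-0.0632  0.3841]
 [-0.156   0.3711]
 [-0.1659 -0.3174]
 [ 0.3215 -0.2754]
 [ 0.0657 -0.1629]]
[137 194  30  29 414]
stand ((510.8890380859375, 379.058349609375), (81.28285217285156, 79.69181060791016), 71.591064453125)
```

Request:
{"name": "send_rows", "arguments": {
  "xyz": [
    [-0.03, -0.0106, -0.004],
    [-0.03, -0.0106, -0.004],
    [-0.03, -0.0106, -0.004],
    [-0.03, -0.0106, -0.004],
    [-0.03, -0.0106, -0.004],
    [-0.03, -0.0106, -0.004],
    [-0.03, -0.0106, -0.004],
    [-0.03, -0.0106, -0.004],
    [-0.03, -0.0106, -0.004],
    [-0.03, -0.0106, -0.004],
    [-0.03, -0.0106, -0.004],
    [-0.03, -0.0106, -0.004],
    [0, 0, 0],
    [0, 0, 0]
  ],
  "rotation": [
    [0, 0, 0],
    [0, 0, 0],
    [0, 0, 0],
    [0, 0, 0],
    [0, 0, 0],
    [0, 0, 0],
    [0, 0, 0],
    [0, 0, 0],
    [0, 0, 0],
    [0, 0, 0],
    [0, 0, 0],
    [0, 0, 0],
    [0, 0, 0],
    [0, 0, 0]
  ],
  "jaw": [1, 1, 1, 1, 1, 1, 1, 1, 1, 1, 1, 1, 1, 1]
}}

```text
time_s: 1.6
tool_pos: [0.5086, 0.3798, 0.4526]
tool_rot: [-180.0, -0.0, 161.3]
force: [0.3, 0.1, 0.3]
grip_width: 0.0866
grasp_force: 0.0
```

Run:
```python
from h import *
np.set_printoptions(precision=4,suppress=True)
o=env.get_obs();print(o['tool_pos'],o['tool_rot'],o['qpos'])
c=cam('wrist');cv2.imwrite('pics/w1.png',c['image'])
R=Ro.from_euler('xyz',o['tool_rot'],degrees=True).as_matrix()
print('cam in tool',R.T@(-c['R'].T@c['t']-o['tool_pos']),c['R']@R,c['fx'])
print(proj(c,[.511,.379,.08]))
```

```text
[0.5086 0.3798 0.4526] [-179.9913   -0.0218  161.2695] [-45.7565  15.4298   8.2646  81.6459  -2.2212  83.1014  33.7512]
cam in tool [0.0777 0.0005 0.0198] [[ 0.0007  1.      0.0013]
 [-0.96    0.001  -0.28  ]
 [-0.28   -0.0011  0.96  ]] 319.9863043217199
[[253.2293 173.1772]]
```

View pics/w1.png

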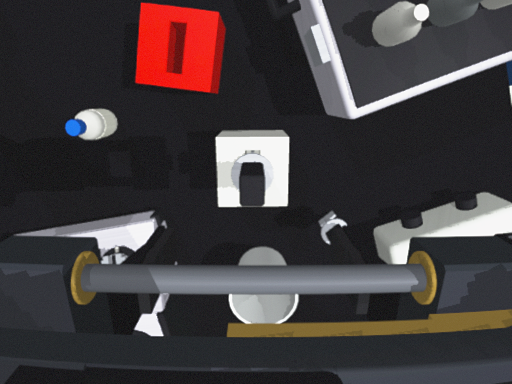

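Run:
```python
from h import *
np.set_printoptions(precision=4,suppress=True)
c=cam('wrist');g=cv2.cvtColor(c['image'],cv2.COLOR_BGR2GRAY);o=env.get_obs()
n,l,st,ce=cv2.connectedComponentsWithStats((g>150).astype(np.uint8))
i=l[200,222];print(st[i])
pts=cv2.findContours((l==i).astype(np.uint8),cv2.RETR_EXTERNAL,cv2.CHAIN_APPROX_NONE)[0][0][:,0]
w=np.array([onz(c,p,.08)[:2] for p in pts.astype(float)]).astype(np.float32)
print('stand',cv2.minAreaRect(w*1000))
sub=(g[150:206,236:270]<70).astype(np.uint8)
n,l2,s2,_=cv2.connectedComponentsWithStats(sub);i2=l2[40,16];print('handle',s2[i2]+[236,150,0,0,0])
R=Ro.from_euler('xyz',o['tool_rot'],degrees=True).as_matrix()
x,y,ww,h,_=s2[i2]+[236,150,0,0,0]
for z,row in((.152,y+h),):
  for p in((x,row),(x+ww,row)):
    print(R.T@(onz(c,p,z)-o['tool_pos']),onz(c,p,z))
print((l2==i2).astype(int)[::3])
```

```text
[ 215  132   74   76 4261]
stand ((506.3571472167969, 379.2287902832031), (81.04145050048828, 86.41694641113281), 71.5078353881836)
handle [239 164  25  42 970]
[-0.0181 -0.0135  0.3004] [0.5196 0.3632 0.152 ]
[-0.0181  0.0096  0.3004] [0.527  0.3851 0.152 ]
[[0 0 0 0 0 0 0 0 0 0 0 0 0 0 0 0 0 0 0 0 0 0 0 0 0 0 0 0 0 0 0 0 0 0]
 [0 0 0 0 0 0 0 0 0 0 0 0 0 0 0 0 0 0 0 0 0 0 0 0 0 0 0 0 0 0 0 0 0 0]
 [0 0 0 0 0 0 0 0 0 0 0 0 0 0 0 0 0 0 0 0 0 0 0 0 0 0 0 0 0 0 0 0 0 0]
 [0 0 0 0 0 0 0 0 0 0 0 0 0 0 0 0 0 0 0 0 0 0 0 0 0 0 0 0 0 0 0 0 0 0]
 [0 0 0 0 0 0 0 0 0 0 0 0 0 0 0 0 0 0 0 0 0 0 0 0 0 0 0 0 0 0 0 0 0 0]
 [0 0 0 0 0 0 1 1 1 1 1 1 1 1 1 1 1 1 1 1 1 1 1 1 1 0 0 0 0 0 0 0 0 0]
 [0 0 0 0 0 1 1 1 1 1 1 1 1 1 1 1 1 1 1 1 1 1 1 1 1 1 0 0 0 0 0 0 0 0]
 [0 0 0 0 1 1 1 1 1 1 1 1 1 1 1 1 1 1 1 1 1 1 1 1 1 1 0 0 0 0 0 0 0 0]
 [0 0 0 0 1 1 1 1 1 1 1 1 1 1 1 1 1 1 1 1 1 1 1 1 1 1 1 0 0 0 0 0 0 0]
 [0 0 0 1 1 1 1 1 1 1 1 1 1 1 1 1 1 1 1 1 1 1 1 1 1 1 1 0 0 0 0 0 0 0]
 [0 0 0 1 1 1 1 1 1 1 1 1 1 1 1 1 1 1 1 1 1 1 1 1 1 1 1 1 0 0 0 0 0 0]
 [0 0 0 1 1 1 1 1 1 1 1 1 1 1 1 1 1 1 1 1 1 1 1 1 1 1 1 0 0 0 0 0 0 0]
 [0 0 0 1 1 1 1 1 1 1 1 1 1 1 1 1 1 1 1 1 1 1 1 1 1 1 1 0 0 0 0 0 0 0]
 [0 0 0 1 1 1 1 1 1 1 1 1 1 1 1 1 1 1 1 1 1 1 1 1 1 1 1 0 0 0 0 0 0 0]
 [0 0 0 1 1 1 1 1 1 1 1 1 1 1 1 1 1 1 1 1 1 1 1 1 1 1 1 0 0 0 0 0 0 0]
 [0 0 0 1 1 1 1 1 1 1 1 1 1 1 1 1 1 1 1 1 1 1 1 1 1 1 1 0 0 0 0 0 0 0]
 [0 0 0 1 1 1 1 1 1 1 1 1 1 1 1 1 1 1 1 1 1 1 1 1 1 1 1 0 0 0 0 0 0 0]
 [0 0 0 0 1 1 1 1 1 1 1 1 1 1 1 1 1 1 1 1 1 1 1 1 1 1 1 0 0 0 0 0 0 0]
 [0 0 0 0 1 1 1 1 1 1 1 1 1 1 1 1 1 1 1 1 1 1 1 1 1 1 1 0 0 0 0 0 0 0]]
```

Request:
{"name": "send_rows", "arguments": {
  "xyz": [
    [-0.0025, -0.001, 0.02],
    [0, 0, 0.02],
    [0, 0, 0.02],
    [0, 0, 0.02],
    [0, 0, 0.02],
    [0, 0, 0.02],
    [0, 0, 0.02],
    [0, 0, 0.02],
    [0, 0, 0.006],
    [0, 0, 0],
    [0, 0, 0],
    [0, 0, 0],
    [0, 0, 0],
    [0, 0, 0],
    [0, 0, 0],
    [0, 0, 0],
    [0, 0, 0],
    [0, 0, 0],
    [0, 0, 0],
    [0, 0, 0]
  ],
  "rotation": [
    [0, 0, 0],
    [0, 0, 0],
    [0, 0, 0],
    [0, 0, 0],
    [0, 0, 0],
    [0, 0, 0],
    [0, 0, 0],
    [0, 0, 0],
    [0, 0, 0],
    [0, 0, 0],
    [0, 0, 0],
    [0, 0, 0],
    [0, 0, 0],
    [0, 0, 0],
    [0, 0, 0],
    [0, 0, 0],
    [0, 0, 0],
    [0, 0, 0],
    [0, 0, 0],
    [0, 0, 0]
  ],
  "jaw": [1, 1, 1, 1, 1, 1, 1, 1, 1, 1, 0, 0, 0, 0, 0, 0, 0, 0, 0, 0],
  "newtons": 55
}}

```text
time_s: 3.7
tool_pos: [0.5101, 0.3787, 0.2868]
tool_rot: [-180.0, -0.0, 161.4]
force: [-1.0, 0.0, 0.3]
grip_width: 0.0238
grasp_force: 55.0
```

Request:
{"name": "send_rows", "arguments": {
  "xyz": [
    [0, 0, -0.01],
    [0, 0, -0.02],
    [0, 0, -0.02],
    [0, 0, -0.02],
    [0, 0, -0.02],
    [0, 0, -0.02],
    [0, 0, -0.02],
    [0, 0, -0.02],
    [0, 0, -0.02],
    [0, 0, 0]
  ],
  "rotation": [
    [0, 0, 0],
    [0, 0, 0],
    [0, 0, 0],
    [0, 0, 0],
    [0, 0, 0],
    [0, 0, 0],
    [0, 0, 0],
    [0, 0, 0],
    [0, 0, 0],
    [0, 0, 0]
  ],
  "jaw": [0, 0, 0, 0, 0, 0, 0, 0, 0, 0]
}}

```text
time_s: 4.7
tool_pos: [0.5104, 0.379, 0.4605]
tool_rot: [179.7, 0.2, 161.4]
force: [0.4, -0.1, -1.8]
grip_width: 0.0238
grasp_force: 55.0
```

```bash
cat > geo.py <<'E'
from h import *
np.set_printoptions(precision=4,suppress=True)
C=np.array([.6225,.07,0]);YAW=-.1461
Rc=Ro.from_euler('z',YAW).as_matrix()
S={'DL':(42,100,103,0),'DR':(42,-100,103,0),'FL':(-60,100,76.6,28),'FM':(-60,0,76.6,28),'FR':(-60,-100,76.6,28)}
def frame(n,h=0):
    x,y,z,t=S[n];R=Rc@Ro.from_euler('y',-t,degrees=True).as_matrix()
    return C+Rc@(np.array([x,y,z])/1e3)+R[:,2]*h,R
def angle(c,n,k=8,thr=None):
    P,R=frame(n,.018);u=proj(c,P)[0]
    g=cv2.cvtColor(c['image'],cv2.COLOR_BGR2GRAY)
    s=np.linspace(-.019,.019,77);X,Y=np.meshgrid(s,s)
    W=P+X[...,None]*R[:,0]+Y[...,None]*R[:,1]
    uv=proj(c,W).reshape(77,77,2).astype(np.float32)
    h=cv2.remap(g,uv[...,0].copy(),uv[...,1].copy(),cv2.INTER_CUBIC)
    m=(np.hypot(X,Y)<.017); v=h[m].astype(float);w=np.clip(np.percentile(v,60)-25-v,0,None)
    p=np.c_[X[m],Y[m]];mu=(p*w[:,None]).sum(0)/w.sum();q=p-mu
    Cv=(q*w[:,None]).T@q/w.sum();e,V=np.linalg.eigh(Cv);d=V[:,1]
    if d[1]<0:d=-d
    return np.arctan2(d[0],d[1]),mu*1000,np.sqrt(e)*1000,u,h   # q: y rotated clockwise -> +x
E
python3 - <<'E'
from geo import *
T=cam('top');T['image']=cv2.imread('pics/top.png')
for n in S: print(n,angle(T,n)[:4])
E
```

```text
DL (np.float64(0.4220025109110147), array([ 0.3701, -0.2933]), array([2.5939, 9.7146]), array([214.6752, 155.7347]))
DR (np.float64(-1.5686243183832869), array([-0.1416, -0.0312]), array([2.7079, 9.4716]), array([274.5206, 164.0104]))
FL (np.float64(1.5667504600519122), array([ 0.4112, -0.2225]), array([2.623 , 9.5078]), array([210.431 , 189.6054]))
FM (np.float64(0.5781524477825237), array([ 0.8891, -0.5354]), array([2.4849, 9.7259]), array([240.0009, 193.7844]))
FR (np.float64(0.3737170830321311), array([1.112 , 0.0058]), array([2.4201, 9.7152]), array([269.7289, 197.9845]))
```

```bash
cat > go.py <<'E'
from geo import *
import sys
Q={'DL':(.422,.4,-.3),'FM':(.578,.9,-.5),'FR':(.374,1.1,0)}
LEN=.2768
def target(n,h,q=None):
    P,R=frame(n);q0,mx,my=Q[n];q=q0 if q is None else q
    P=P+R@np.array([mx/1e3,my/1e3,h])
    d=R@np.array([np.sin(q),np.cos(q),0])
    x=-d;z=-R[:,2];M=np.c_[x,np.cross(z,x),z]
    return P-z*LEN,M
def delta(n,h,q=None):
    p,M=target(n,h,q);o=env.get_obs()
    R=Ro.from_euler('xyz',o['tool_rot'],degrees=True).as_matrix()
    print(n,'now',o['tool_pos'],o['tool_rot'],'F',o['force'],'M',o['wrist_torque'],'grip',o['grip_width'],'J',o['qpos'])
    print('target',p,'rotvec(tool)',Ro.from_matrix(R.T@M).as_rotvec(),'shift now-axes',R.T@(p-o['tool_pos']),'shift target-axes',M.T@(p-o['tool_pos']))
a=sys.argv
if __name__=='__main__':delta(a[1],float(a[2]),float(a[3]) if len(a)>3 else None)
E
python3 go.py DL .06
```

```text
DL now [0.5102 0.3789 0.4583] [179.8455   0.0925 161.3902] F [ 0.0917 -0.0835 -1.7124] M [-0.0313 -0.0039 -0.0036] grip 0.0235979903607824 J [-45.658   15.3553   8.3459  81.0895  -2.226   83.5351  34.0281]
target [0.679  0.1625 0.4398] rotvec(tool) [ 0.0012  0.0032 -1.3275] shift now-axes [-0.229  -0.1513  0.0185] shift target-axes [ 0.0916 -0.2587  0.0185]
```

Request:
{"name": "send_rows", "arguments": {
  "xyz": [
    [-0.0286, -0.0189, 0],
    [-0.0286, -0.0189, 0],
    [-0.0286, -0.0189, 0],
    [-0.0286, -0.0189, 0],
    [-0.0286, -0.0189, 0],
    [-0.0286, -0.0189, 0],
    [-0.0286, -0.0189, 0],
    [-0.0286, -0.0189, 0],
    [0, 0, 0],
    [0, 0, 0],
    [0, 0, 0],
    [0, 0, 0],
    [0, 0, 0],
    [0, 0, 0],
    [0, 0, 0],
    [0, 0, 0],
    [0, 0, 0],
    [0, 0, 0],
    [0, 0, 0],
    [0, 0, 0]
  ],
  "rotation": [
    [0, 0, 0],
    [0, 0, 0],
    [0, 0, 0],
    [0, 0, 0],
    [0, 0, 0],
    [0, 0, 0],
    [0, 0, 0],
    [0, 0, 0],
    [0, 0, -0.1327],
    [0, 0, -0.1327],
    [0, 0, -0.1327],
    [0, 0, -0.1327],
    [0, 0, -0.1327],
    [0, 0, -0.1327],
    [0, 0, -0.1327],
    [0, 0, -0.1327],
    [0, 0, -0.1327],
    [0, 0, -0.1327],
    [0, 0, 0],
    [0, 0, 0]
  ],
  "jaw": [0, 0, 0, 0, 0, 0, 0, 0, 0, 0, 0, 0, 0, 0, 0, 0, 0, 0, 0, 0]
}}

```text
time_s: 6.75
tool_pos: [0.6786, 0.1624, 0.4554]
tool_rot: [179.9, -0.1, -122.8]
force: [0.2, 0.5, -1.4]
grip_width: 0.0232
grasp_force: 55.0
```

```bash
python3 go.py DL .04
python3 - <<'E'
from h import *
c=cam('wrist');cv2.imwrite('pics/w2.png',c['image'])
E
```

```text
DL now [0.6786 0.1624 0.4554] [ 179.919    -0.0791 -122.7616] F [ 0.2008  0.54   -1.3868] M [0.0813 0.0421 0.0307] grip 0.02324292379386859 J [-18.7271  23.3758   4.4421  70.86    -1.7715  85.942  132.7189]
target [0.679  0.1625 0.4198] rotvec(tool) [ 0.0014 -0.0014 -0.0037] shift now-axes [-0.0003 -0.0004  0.0356] shift target-axes [-0.0002 -0.0003  0.0356]
```

View pics/w2.png

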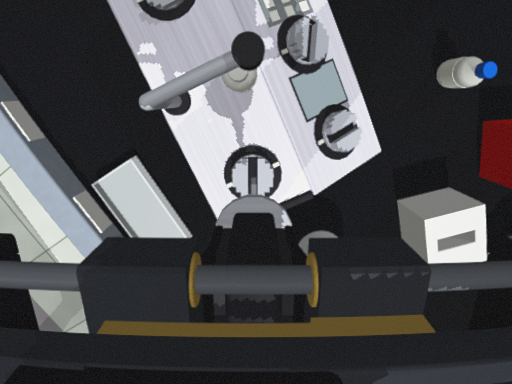

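Request:
{"name": "send_rows", "arguments": {
  "xyz": [
    [0, 0, 0.012],
    [0, 0, 0.012],
    [0, 0, 0.012],
    [0, 0, 0.006],
    [0, 0, 0.006],
    [0, 0, 0.006],
    [0, 0, 0.006],
    [0, 0, 0.005],
    [0, 0, 0],
    [0, 0, 0]
  ],
  "rotation": [
    [0, 0, 0],
    [0, 0, 0],
    [0, 0, 0],
    [0, 0, 0],
    [0, 0, 0],
    [0, 0, 0],
    [0, 0, 0],
    [0, 0, 0],
    [0, 0, 0],
    [0, 0, 0]
  ],
  "jaw": [0, 0, 0, 0, 0, 0, 0, 0, 0, 0]
}}

```text
time_s: 7.8
tool_pos: [0.6787, 0.1625, 0.3919]
tool_rot: [-180.0, 0.0, -122.6]
force: [0.4, 0.3, -2.6]
grip_width: 0.0233
grasp_force: 55.0
```

```bash
python3 go.py DL .0095 1.73
```

```text
DL now [0.6787 0.1625 0.3919] [-179.9957    0.0113 -122.5808] F [ 0.4304  0.2762 -2.6234] M [0.0733 0.0554 0.0497] grip 0.02333104466795088 J [-18.6628  24.4099   4.2142  76.6023  -1.7772  79.0401 132.9327]
target [0.679  0.1625 0.3893] rotvec(tool) [0.0001 0.0002 1.3075] shift now-axes [-0.0001 -0.0003  0.0026] shift target-axes [-0.0003  0.      0.0026]
```

Request:
{"name": "send_rows", "arguments": {
  "xyz": [
    [0, 0, 0.002],
    [0, 0, 0.001],
    [0, 0, 0],
    [0, 0, 0],
    [0, 0, 0],
    [0, 0, 0],
    [0, 0, 0],
    [0, 0, 0],
    [0, 0, 0],
    [0, 0, 0],
    [0, 0, 0],
    [0, 0, 0],
    [0, 0, 0],
    [0, 0, 0],
    [0, 0, 0]
  ],
  "rotation": [
    [0, 0, 0],
    [0, 0, 0],
    [0, 0, 0.1],
    [0, 0, 0.1],
    [0, 0, 0.1],
    [0, 0, 0.1],
    [0, 0, 0.1],
    [0, 0, 0.1],
    [0, 0, 0.1],
    [0, 0, 0.1],
    [0, 0, 0.1],
    [0, 0, 0.1],
    [0, 0, 0.1],
    [0, 0, 0.1],
    [0, 0, 0]
  ],
  "jaw": [0, 0, 0, 0, 0, 0, 0, 0, 0, 0, 0, 0, 0, 0, 0]
}}

```text
time_s: 9.3
tool_pos: [0.679, 0.162, 0.3889]
tool_rot: [-180.0, 0.1, 168.6]
force: [2.3, -1.8, -1.8]
grip_width: 0.0239
grasp_force: 55.0
```

```bash
python3 go.py DL .0095 1.75
```

```text
DL now [0.679  0.162  0.3889] [-179.9588    0.0918  168.6281] F [ 2.334  -1.7834 -1.7985] M [-0.3932 -0.3303  0.0677] grip 0.023889865547914554 J [-26.4537  24.8546  15.1752  77.1948  -6.3654  78.7179  67.2434]
target [0.679  0.1625 0.3893] rotvec(tool) [-0.0006  0.0016  0.1268] shift now-axes [ 0.0002  0.0004 -0.0004] shift target-axes [ 0.0002  0.0004 -0.0004]
```

Request:
{"name": "send_rows", "arguments": {
  "xyz": [
    [0, 0, 0],
    [0, 0, 0],
    [0, 0, 0]
  ],
  "rotation": [
    [0, 0, 0.06],
    [0, 0, 0.06],
    [0, 0, 0]
  ],
  "jaw": [0, 0, 0]
}}

```text
time_s: 9.6
tool_pos: [0.679, 0.162, 0.3889]
tool_rot: [-180.0, 0.1, 161.9]
force: [2.2, -1.7, -2.8]
grip_width: 0.0239
grasp_force: 55.0
```

```bash
python3 go.py DL .0095 1.75
```

```text
DL now [0.679  0.162  0.3889] [-179.9699    0.0886  161.8798] F [ 2.2281 -1.6561 -2.8468] M [-0.507  -0.5817  0.0836] grip 0.02391061586896468 J [-27.2115  24.9239  16.2559  77.23    -6.8359  78.7447  60.8131]
target [0.679  0.1625 0.3893] rotvec(tool) [-0.0005  0.0015  0.009 ] shift now-axes [ 0.0002  0.0005 -0.0004] shift target-axes [ 0.0002  0.0005 -0.0004]
```

Request:
{"name": "send_rows", "arguments": {
  "xyz": [
    [0, 0, 0],
    [0, 0, 0],
    [0, 0, 0]
  ],
  "rotation": [
    [0, 0, 0.04],
    [0, 0, 0.04],
    [0, 0, 0]
  ],
  "jaw": [0, 0, 0]
}}

```text
time_s: 9.9
tool_pos: [0.679, 0.162, 0.3889]
tool_rot: [-180.0, 0.1, 157.4]
force: [2.9, -1.8, -2.7]
grip_width: 0.0233
grasp_force: 55.1
```

```bash
python3 go.py DL .0095 1.70
python3 - <<'E'
from h import *
c=cam('wrist');cv2.imwrite('pics/w3.png',c['image'])
E
```

```text
DL now [0.679  0.162  0.3889] [-179.9637    0.0981  157.3928] F [ 2.9186 -1.7928 -2.7127] M [-0.7724 -0.7428  0.6172] grip 0.02333722639804391 J [-27.7315  24.9802  16.9812  77.2513  -7.1365  78.7575  56.5246]
target [0.679  0.1625 0.3893] rotvec(tool) [-0.0007  0.0017 -0.1193] shift now-axes [ 0.0002  0.0004 -0.0004] shift target-axes [ 0.0002  0.0004 -0.0004]
```

View pics/w3.png

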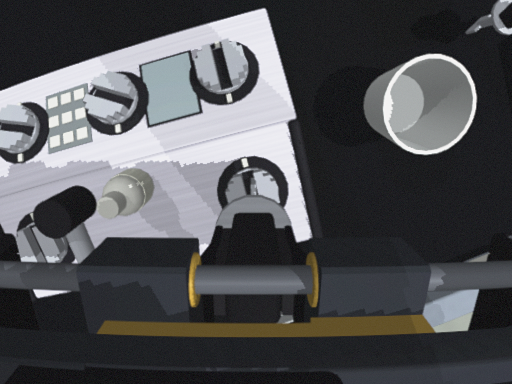

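Request:
{"name": "send_rows", "arguments": {
  "xyz": [
    [0, 0, 0],
    [0, 0, 0],
    [0, 0, -0.005],
    [0, 0, -0.01],
    [0, 0, -0.02],
    [0, 0, -0.02],
    [0, 0, -0.02],
    [0, 0, 0]
  ],
  "rotation": [
    [0, 0, -0.1],
    [0, 0, -0.08],
    [0, 0, 0],
    [0, 0, 0],
    [0, 0, 0],
    [0, 0, 0],
    [0, 0, 0],
    [0, 0, 0]
  ],
  "jaw": [0, 0, 0, 0, 0, 0, 0, 0]
}}

```text
time_s: 10.75
tool_pos: [0.679, 0.1627, 0.4685]
tool_rot: [179.8, 0.3, 167.5]
force: [0.5, -0.5, -1.5]
grip_width: 0.0235
grasp_force: 55.0
```

```bash
python3 go.py FM .06
python3 - <<'E'
from geo import *
c=cam('wrist');np.save('pics/w.npy',c['image'])
for n in S:
  r=angle(c,n);print(n,r[:4])
E
```

```text
FM now [0.679  0.1627 0.4685] [179.777    0.3411 167.4943] F [ 0.5494 -0.5337 -1.5345] M [ 0.0013 -0.0148  0.0114] grip 0.023490348147553523 J [-26.4956  23.4541  15.7526  70.1204  -6.2741  86.8297  65.812 ]
target [0.4074 0.1011 0.3744] rotvec(tool) [ 0.2278 -0.4515 -1.0442] shift now-axes [ 0.2523 -0.1193  0.0922] shift target-axes [ 0.2335  0.1742 -0.0388]
DL (np.float64(-1.507553028294081), array([-2.1142, -1.5131]), array([2.6121, 8.8029]), array([251.8106, 173.6997]))
DR (np.float64(1.5235008993909012), array([-2.0206, -0.6081]), array([2.5171, 8.8318]), array([ 69.598 , 187.1241]))
FL (np.float64(1.5470612450754726), array([ 0.6658, -1.0853]), array([2.6947, 9.2695]), array([244.2298,  65.5745]))
FM (np.float64(0.5856551404008117), array([0.5023, 0.3003]), array([2.4156, 9.4923]), array([150.7372,  73.7562]))
FR (np.float64(0.39781054311494907), array([-0.0531,  0.2267]), array([2.4585, 9.6319]), array([62.8454, 83.5275]))
```

Request:
{"name": "send_rows", "arguments": {
  "xyz": [
    [0.032, -0.015, 0],
    [0.032, -0.015, 0],
    [0.032, -0.015, 0],
    [0.032, -0.015, 0],
    [0.032, -0.015, 0],
    [0.032, -0.015, 0],
    [0.032, -0.015, 0],
    [0.028, -0.014, 0],
    [0, 0, 0],
    [0, 0, 0],
    [0, 0, 0],
    [0, 0, 0],
    [0, 0, 0],
    [0, 0, 0],
    [0, 0, 0],
    [0, 0, 0],
    [0, 0, 0],
    [0, 0, 0],
    [0, 0, 0],
    [0, 0, 0]
  ],
  "rotation": [
    [0, 0, 0],
    [0, 0, 0],
    [0, 0, 0],
    [0, 0, 0],
    [0, 0, 0],
    [0, 0, 0],
    [0, 0, 0],
    [0, 0, 0],
    [0.0228, -0.0452, -0.1044],
    [0.0228, -0.0452, -0.1044],
    [0.0228, -0.0452, -0.1044],
    [0.0228, -0.0452, -0.1044],
    [0.0228, -0.0452, -0.1044],
    [0.0228, -0.0452, -0.1044],
    [0.0228, -0.0452, -0.1044],
    [0.0228, -0.0452, -0.1044],
    [0.0228, -0.0452, -0.1044],
    [0.0228, -0.0452, -0.1044],
    [0, 0, 0],
    [0, 0, 0]
  ],
  "jaw": [0, 0, 0, 0, 0, 0, 0, 0, 0, 0, 0, 0, 0, 0, 0, 0, 0, 0, 0, 0]
}}

```text
time_s: 12.8
tool_pos: [0.4278, 0.1086, 0.462]
tool_rot: [-157.9, 13.7, -131.3]
force: [0.3, -0.7, -2.4]
grip_width: 0.0237
grasp_force: 55.0
```

```bash
sed -i "s/'FM':(.578,.9,-.5),'FR':(.374,1.1,0)/'FM':(.581,.7,0),'FR':(.385,.6,0)/" go.py; python3 go.py FM .04
```

```text
FM now [0.4278 0.1086 0.462 ] [-157.8967   13.691  -131.2579] F [ 0.271  -0.7468 -2.4005] M [ 0.1301  0.7586 -0.0346] grip 0.023715854725492008 J [-13.2166 -17.2241  -8.3347 114.5608  12.761   61.0427 110.3186]
target [0.4166 0.1003 0.3566] rotvec(tool) [ 0.0204 -0.0384 -0.0349] shift now-axes [0.0381 0.04   0.0908] shift target-axes [0.0401 0.0432 0.0884]
```

Request:
{"name": "send_rows", "arguments": {
  "xyz": [
    [0.0076, 0.008, 0.014],
    [0.0076, 0.008, 0.014],
    [0.0076, 0.008, 0.014],
    [0.0076, 0.008, 0.014],
    [0.0076, 0.008, 0.014],
    [0, 0, 0],
    [0, 0, 0],
    [0, 0, 0]
  ],
  "rotation": [
    [0, 0, 0],
    [0, 0, 0],
    [0, 0, 0],
    [0, 0, 0],
    [0, 0, 0],
    [0.0102, -0.0192, -0.0175],
    [0.0102, -0.0192, -0.0175],
    [0, 0, 0]
  ],
  "jaw": [0, 0, 0, 0, 0, 0, 0, 0]
}}

```text
time_s: 13.6
tool_pos: [0.4158, 0.105, 0.376]
tool_rot: [-155.9, 14.9, -128.3]
force: [-0.4, -0.8, -1.9]
grip_width: 0.0233
grasp_force: 55.0
```

```bash
python3 go.py FM .04
```

```text
FM now [0.4158 0.105  0.376 ] [-155.9216   14.893  -128.3122] F [-0.4255 -0.8116 -1.8646] M [ 0.1812  0.8285 -0.0085] grip 0.023310245926705563 J [-13.3007 -17.2485  -8.9326 124.802   15.125   48.7558 108.4485]
target [0.4166 0.1003 0.3566] rotvec(tool) [-0.0013  0.0005  0.0028] shift now-axes [0.0081 0.004  0.0178] shift target-axes [0.0081 0.004  0.0178]
```

Request:
{"name": "send_rows", "arguments": {
  "xyz": [
    [0.004, 0.002, 0.009],
    [0.004, 0.002, 0.009],
    [0, 0, 0]
  ],
  "rotation": [
    [0, 0, 0],
    [0, 0, 0],
    [0, 0, 0]
  ],
  "jaw": [0, 0, 0]
}}

```text
time_s: 13.9
tool_pos: [0.4156, 0.0991, 0.3533]
tool_rot: [-156.1, 14.6, -128.5]
force: [-0.3, -0.4, -3.2]
grip_width: 0.024
grasp_force: 55.0
```

```bash
python3 go.py FM .035
python3 - <<'E'
from h import *
c=cam('wrist');cv2.imwrite('pics/w4.png',c['image'])
E
```

```text
FM now [0.4156 0.0991 0.3533] [-156.146    14.5761 -128.481 ] F [-0.2934 -0.3529 -3.1521] M [0.1492 0.8615 0.002 ] grip 0.02404009707564507 J [-12.9019 -16.2806  -8.7267 126.7457  15.7222  46.2166 108.0283]
target [0.4189 0.1    0.3522] rotvec(tool) [ 0.0019 -0.0057  0.0024] shift now-axes [-0.0024 -0.0012  0.0024] shift target-axes [-0.0024 -0.0012  0.0024]
```

View pics/w4.png

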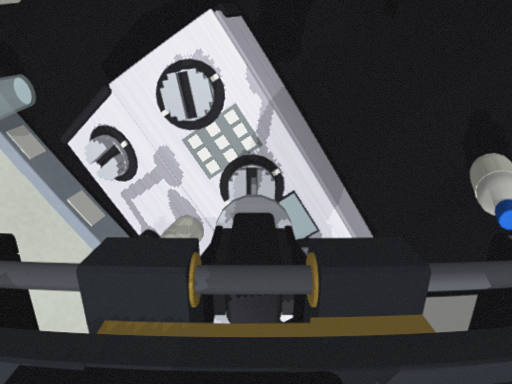

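Request:
{"name": "send_rows", "arguments": {
  "xyz": [
    [-0.0024, -0.0012, 0.002],
    [0, 0, 0.004],
    [0, 0, 0.006],
    [0, 0, 0.006],
    [0, 0, 0.004],
    [0, 0, 0]
  ],
  "rotation": [
    [0.002, -0.0057, 0],
    [0, 0, 0],
    [0, 0, 0],
    [0, 0, 0],
    [0, 0, 0],
    [0, 0, 0]
  ],
  "jaw": [0, 0, 0, 0, 0, 0]
}}

```text
time_s: 14.55
tool_pos: [0.4287, 0.0993, 0.3362]
tool_rot: [-155.9, 15.0, -128.3]
force: [-0.1, 0.9, -2.1]
grip_width: 0.0241
grasp_force: 55.0
```

```bash
python3 go.py FM .0095
```

```text
FM now [0.4287 0.0993 0.3362] [-155.9161   14.9827 -128.2689] F [-0.148   0.8872 -2.1371] M [0.1793 0.8615 0.0177] grip 0.024088541596493703 J [-12.4457 -13.6795  -8.6994 126.9561  16.8617  42.9845 107.1864]
target [0.4308 0.0982 0.3297] rotvec(tool) [-0.0012  0.0022  0.0028] shift now-axes [0.0013 0.0005 0.0067] shift target-axes [0.0012 0.0005 0.0067]
```

Request:
{"name": "send_rows", "arguments": {
  "xyz": [
    [0.0006, 0.0002, 0.003],
    [0.0006, 0.0003, 0.003],
    [0, 0, 0.0005],
    [0, 0, 0],
    [0, 0, 0],
    [0, 0, 0],
    [0, 0, 0],
    [0, 0, 0],
    [0, 0, 0],
    [0, 0, 0],
    [0, 0, 0],
    [0, 0, 0],
    [0, 0, 0],
    [0, 0, 0],
    [0, 0, 0]
  ],
  "rotation": [
    [0, 0, 0],
    [0, 0, 0],
    [0, 0, 0],
    [0, 0, 0.1],
    [0, 0, 0.1],
    [0, 0, 0.1],
    [0, 0, 0.1],
    [0, 0, 0.1],
    [0, 0, 0.1],
    [0, 0, 0.1],
    [0, 0, 0.1],
    [0, 0, 0.1],
    [0, 0, 0.1],
    [0, 0, 0.05],
    [0, 0, 0]
  ],
  "jaw": [0, 0, 0, 0, 0, 0, 0, 0, 0, 0, 0, 0, 0, 0, 0]
}}

```text
time_s: 16.05
tool_pos: [0.431, 0.0976, 0.3311]
tool_rot: [178.2, 28.2, 167.9]
force: [1.5, -3.5, -1.6]
grip_width: 0.0237
grasp_force: 55.0
```

```bash
python3 go.py FM .0095 1.80
```

```text
FM now [0.431  0.0976 0.3311] [178.1943  28.2159 167.8813] F [ 1.487  -3.4705 -1.6251] M [-0.7789  0.3085 -0.3982] grip 0.02373118375952531 J [ -3.2481 -13.2165 -16.5525 126.9461  14.1819  41.4681  49.4848]
target [0.4308 0.0982 0.3297] rotvec(tool) [0.0012 0.0046 0.1716] shift now-axes [0.0009 0.0005 0.0011] shift target-axes [0.001  0.0003 0.0011]
```

Request:
{"name": "send_rows", "arguments": {
  "xyz": [
    [0, 0, 0.001],
    [0, 0, 0],
    [0, 0, 0],
    [0, 0, 0]
  ],
  "rotation": [
    [0, 0, 0.06],
    [0, 0, 0.06],
    [0, 0, 0.04],
    [0, 0, 0]
  ],
  "jaw": [0, 0, 0, 0]
}}

```text
time_s: 16.45
tool_pos: [0.4314, 0.0974, 0.3306]
tool_rot: [173.4, 27.5, 157.6]
force: [-1.0, -4.7, 2.3]
grip_width: 0.0239
grasp_force: 55.0
```

```bash
sed -i "s/    print('target'/    print('Mtool',R.T@o['wrist_torque'])\n&/" go.py; python3 go.py FM .0095 1.80
python3 - <<'E'
from geo import *
c=cam('wrist')
for n in S:
  r=angle(c,n);print(n,r[:4])
E
```

```text
FM now [0.4314 0.0974 0.3306] [173.4146  27.549  157.6032] F [-0.9643 -4.7022  2.2739] M [-1.4239  0.5284 -0.6123] grip 0.023850925309863564 J [ -1.826  -13.1663 -17.7778 126.9033  13.7748  41.3216  40.7578]
Mtool [ 1.6289 -0.0354 -0.1643]
target [0.4308 0.0982 0.3297] rotvec(tool) [0.0009 0.0045 0.0126] shift now-axes [0.0011 0.0005 0.0004] shift target-axes [0.0012 0.0004 0.0004]
DL (np.float64(nan), array([nan, nan]), array([nan, nan]), array([375.8258, 270.8274]))
DR (np.float64(nan), array([nan, nan]), array([nan, nan]), array([180.831, 308.069]))
FL (np.float64(1.5438875783554933), array([-0.3229, -1.2167]), array([2.5598, 9.3722]), array([374.3894, 169.0883]))
FM (np.float64(-1.5122289890875593), array([-5.8978, -2.1968]), array([ 3.2152, 10.1099]), array([252.936, 194.563]))
FR (np.float64(0.3894555438341369), array([-0.6814,  0.297 ]), array([2.814 , 9.6498]), array([136.9441, 218.8371]))geo.py:17: RuntimeWarning: invalid value encountered in divide
  p=np.c_[X[m],Y[m]];mu=(p*w[:,None]).sum(0)/w.sum();q=p-mu
```

Request:
{"name": "send_rows", "arguments": {
  "xyz": [
    [0, 0, 0],
    [0, 0, 0],
    [0, 0, 0]
  ],
  "rotation": [
    [0, 0, 0.04],
    [0, 0, 0.04],
    [0, 0, 0]
  ],
  "jaw": [0, 0, 0]
}}

```text
time_s: 16.8
tool_pos: [0.4313, 0.0976, 0.3305]
tool_rot: [171.2, 27.0, 152.7]
force: [-1.7, -5.8, 2.7]
grip_width: 0.0236
grasp_force: 55.2
```

```bash
python3 go.py FM .0095 1.80
```

```text
FM now [0.4313 0.0976 0.3305] [171.1959  26.9839 152.6976] F [-1.7498 -5.7777  2.7102] M [-1.9989  0.5956 -0.1233] grip 0.0235755330376762 J [ -1.1309 -13.1844 -18.4238 126.8879  13.5987  41.2856  36.4868]
Mtool [ 1.8823 -0.2575 -0.8697]
target [0.4308 0.0982 0.3297] rotvec(tool) [ 0.0006  0.0049 -0.0641] shift now-axes [0.0011 0.0003 0.0004] shift target-axes [0.001  0.0003 0.0004]
```

Request:
{"name": "send_rows", "arguments": {
  "xyz": [
    [0, 0, 0],
    [0, 0, 0],
    [0, 0, -0.004],
    [0, 0, -0.008],
    [0, 0, -0.012],
    [0, 0, -0.012],
    [0, 0, 0]
  ],
  "rotation": [
    [0, 0, -0.1],
    [0, 0, -0.1],
    [0, 0, 0],
    [0, 0, 0],
    [0, 0, 0],
    [0, 0, 0],
    [0, 0, 0]
  ],
  "jaw": [0, 0, 0, 0, 0, 0, 0]
}}

```text
time_s: 17.5
tool_pos: [0.4144, 0.1016, 0.3635]
tool_rot: [176.8, 28.2, 165.3]
force: [0.4, -0.2, -2.2]
grip_width: 0.0236
grasp_force: 55.0
```

```bash
python3 go.py FR .045
python3 - <<'E'
from geo import *
c=cam('wrist')
for n in ('FL','FM','FR'):
  r=angle(c,n);print(n,r[:4])
E
```

```text
FR now [0.4144 0.1016 0.3635] [176.7744  28.1868 165.2847] F [ 0.4088 -0.1971 -2.2199] M [0.0907 0.6991 0.0097] grip 0.023601620932529245 J [ -5.236  -17.2592 -15.3305 126.0414  12.164   46.1385  48.6451]
Mtool [ 0.0746  0.701  -0.0116]
target [0.3996 0.0017 0.361 ] rotvec(tool) [ 0.0001  0.0078 -1.2833] shift now-axes [-0.0087 -0.1006  0.0018] shift target-axes [ 0.0941 -0.0369  0.0022]
FL (np.float64(1.5446746950104047), array([-0.2326, -1.3198]), array([2.5281, 9.3856]), array([357.6864, 172.4879]))
FM (np.float64(-1.534378700156694), array([-2.4132, -1.1139]), array([3.1075, 9.377 ]), array([250.1224, 182.5646]))
FR (np.float64(0.3892717266424928), array([-0.8355,  0.291 ]), array([2.5777, 9.6706]), array([144.4092, 192.6703]))
```

```bash
sed -i "s/^    d=R@np/    R=R@Ro.from_euler('y',TILT,degrees=True).as_matrix()\n&/; s/^LEN=.*/LEN=.2768\nTILT=float(sys.argv[4]) if len(sys.argv)>4 else 0/" go.py; for t in 0 3 5; do python3 go.py FR .035 .385 $t | tail -1; done
```

```text
target [0.4043 0.001  0.3522] rotvec(tool) [-0.0001  0.0074 -1.2832] shift now-axes [-0.0088 -0.1005  0.0113] shift target-axes [ 0.0938 -0.037   0.0117]
target [ 0.4171 -0.0009  0.3587] rotvec(tool) [-0.0292  0.0555 -1.2828] shift now-axes [-0.0233 -0.0991  0.0118] shift target-axes [ 0.0881 -0.051   0.0114]
target [ 0.4258 -0.0021  0.3626] rotvec(tool) [-0.0485  0.0875 -1.2821] shift now-axes [-0.0328 -0.0981  0.0125] shift target-axes [ 0.0843 -0.0603  0.0107]
```

Request:
{"name": "send_rows", "arguments": {
  "xyz": [
    [-0.0056, -0.0197, 0],
    [-0.0056, -0.0197, 0],
    [-0.0056, -0.0197, 0],
    [-0.0056, -0.0197, 0],
    [-0.0056, -0.0197, 0],
    [0, 0, 0],
    [0, 0, 0],
    [0, 0, 0],
    [0, 0, 0],
    [0, 0, 0],
    [0, 0, 0],
    [0, 0, 0],
    [0, 0, 0],
    [0, 0, 0],
    [0, 0, 0],
    [0, 0, 0]
  ],
  "rotation": [
    [0, 0, 0],
    [0, 0, 0],
    [0, 0, 0],
    [0, 0, 0],
    [0, 0, 0],
    [-0.0039, 0.0072, -0.1283],
    [-0.0039, 0.0072, -0.1283],
    [-0.0039, 0.0072, -0.1283],
    [-0.0039, 0.0072, -0.1283],
    [-0.0039, 0.0072, -0.1283],
    [-0.0039, 0.0072, -0.1283],
    [-0.0039, 0.0072, -0.1283],
    [-0.0039, 0.0072, -0.1283],
    [-0.0039, 0.0072, -0.1283],
    [-0.0039, 0.0072, -0.1283],
    [0, 0, 0]
  ],
  "jaw": [0, 0, 0, 0, 0, 0, 0, 0, 0, 0, 0, 0, 0, 0, 0, 0]
}}

```text
time_s: 19.15
tool_pos: [0.4316, 0.0022, 0.3661]
tool_rot: [-158.1, 8.2, -118.9]
force: [-0.5, -0.7, -2.1]
grip_width: 0.0238
grasp_force: 55.0
```

```bash
for t in 2 4; do python3 go.py FR .032 .385 $t ;done
```

```text
FR now [0.4316 0.0022 0.3661] [-158.1105    8.2421 -118.8801] F [-0.4717 -0.6556 -2.1379] M [ 0.2005  0.6975 -0.0232] grip 0.02381727275946687 J [-10.2067 -16.1867   3.1439 124.4892   9.528   49.5654 137.7386]
Mtool [-0.697   0.196   0.0553]
target [ 0.4142 -0.0004  0.3539] rotvec(tool) [ 0.0412 -0.0232  0.0006] shift now-axes [0.0124 0.0169 0.0045] shift target-axes [0.0125 0.017  0.0035]
FR now [0.4316 0.0022 0.3661] [-158.1105    8.2421 -118.8801] F [-0.4717 -0.6556 -2.1379] M [ 0.2005  0.6975 -0.0232] grip 0.02381727275946687 J [-10.2067 -16.1867   3.1439 124.4892   9.528   49.5654 137.7386]
Mtool [-0.697   0.196   0.0553]
target [ 0.4229 -0.0017  0.358 ] rotvec(tool) [ 0.0088 -0.0101  0.0005] shift now-axes [0.0087 0.0079 0.0042] shift target-axes [0.0088 0.008  0.0041]
```

Request:
{"name": "send_rows", "arguments": {
  "xyz": [
    [0.0044, 0.004, 0.002],
    [0.0044, 0.004, 0.002],
    [0, 0, 0]
  ],
  "rotation": [
    [0.0044, -0.005, 0],
    [0.0044, -0.005, 0],
    [0, 0, 0]
  ],
  "jaw": [0, 0, 0]
}}

```text
time_s: 19.45
tool_pos: [0.4217, -0.0022, 0.357]
tool_rot: [-157.7, 8.7, -118.9]
force: [-0.7, 0.1, -2.4]
grip_width: 0.0237
grasp_force: 55.0
```

```bash
python3 go.py FR .025 .385 4;python3 - <<'E'
from h import *
c=cam('wrist');cv2.imwrite('pics/w5.png',c['image'])
E
```

```text
FR now [ 0.4217 -0.0022  0.357 ] [-157.6765    8.747  -118.8701] F [-0.6715  0.0601 -2.3807] M [0.1031 0.7609 0.0409] grip 0.023656394756457685 J [ -5.9109 -17.2097   0.0358 126.429    7.838   47.8261 139.4387]
Mtool [-0.714   0.2824 -0.0419]
target [ 0.4261 -0.0022  0.3518] rotvec(tool) [ 0.0012 -0.0019 -0.0027] shift now-axes [-0.0014 -0.0015  0.0065] shift target-axes [-0.0014 -0.0015  0.0065]
```

View pics/w5.png

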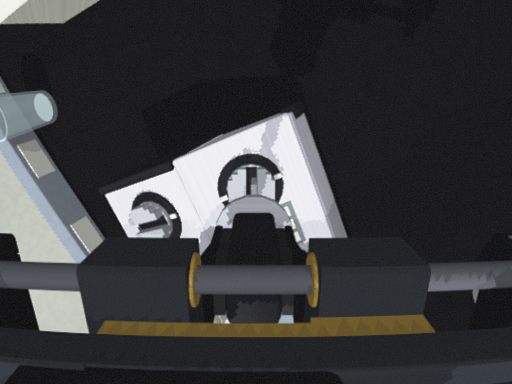

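Request:
{"name": "send_rows", "arguments": {
  "xyz": [
    [-0.0014, -0.0015, 0.004],
    [0, 0, 0.004],
    [0, 0, 0.005],
    [0, 0, 0.004],
    [0, 0, 0.003],
    [0, 0, 0]
  ],
  "rotation": [
    [0, -0.001, 0],
    [0, 0, 0],
    [0, 0, 0],
    [0, 0, 0],
    [0, 0, 0],
    [0, 0, 0]
  ],
  "jaw": [0, 0, 0, 0, 0, 0]
}}

```text
time_s: 20.1
tool_pos: [0.4327, -0.0025, 0.3398]
tool_rot: [-157.7, 8.8, -118.7]
force: [-0.2, -0.5, -1.7]
grip_width: 0.0238
grasp_force: 55.0
```

```bash
python3 go.py FR .0095 .385 4; python3 go.py FR .0095 .385 2|tail -1
```

```text
FR now [ 0.4327 -0.0025  0.3398] [-157.6555    8.7666 -118.6816] F [-0.1708 -0.5161 -1.7003] M [0.1994 0.6944 0.0042] grip 0.023843349751491858 J [ -6.026  -14.7581   0.3604 126.6844   8.0919  45.0713 139.3709]
Mtool [-0.6973  0.1858  0.0353]
target [ 0.4333 -0.0032  0.3381] rotvec(tool) [ 0.0014 -0.0003  0.0002] shift now-axes [ 0.0006 -0.0003  0.0018] shift target-axes [ 0.0006 -0.0002  0.0018]
target [ 0.4246 -0.002   0.3341] rotvec(tool) [ 0.0337 -0.0134  0.0002] shift now-axes [0.0042 0.0087 0.002 ] shift target-axes [0.0043 0.0088 0.0017]
```

Request:
{"name": "send_rows", "arguments": {
  "xyz": [
    [0.002, 0.0044, 0.0007],
    [0.002, 0.0044, 0.0007],
    [0.002, 0.0044, 0.0007],
    [0, 0, 0]
  ],
  "rotation": [
    [0.0167, -0.0067, 0],
    [0.0167, -0.0067, 0],
    [0.0167, -0.0067, 0],
    [0, 0, 0]
  ],
  "jaw": [0, 0, 0, 0]
}}

```text
time_s: 20.5
tool_pos: [0.4194, -0.0013, 0.3318]
tool_rot: [-154.6, 9.8, -118.2]
force: [-0.7, -0.4, -1.6]
grip_width: 0.0238
grasp_force: 55.0
```

```bash
python3 go.py FR .0095 .385 1
```

```text
FR now [ 0.4194 -0.0013  0.3318] [-154.6488    9.8254 -118.1982] F [-0.6839 -0.4084 -1.6155] M [0.2166 0.8033 0.0297] grip 0.023832491182568968 J [ -3.4341 -17.111   -2.5506 129.9136   8.7718  41.2003 138.2663]
Mtool [-0.8035  0.2172  0.0178]
target [ 0.4204 -0.0013  0.3319] rotvec(tool) [-0.0012  0.0003  0.0003] shift now-axes [-0.0005 -0.0008  0.0003] shift target-axes [-0.0005 -0.0008  0.0003]
```

Request:
{"name": "send_rows", "arguments": {
  "xyz": [
    [-0.0005, -0.0008, 0],
    [0, 0, 0],
    [0, 0, 0],
    [0, 0, 0],
    [0, 0, 0],
    [0, 0, 0],
    [0, 0, 0],
    [0, 0, 0],
    [0, 0, 0],
    [0, 0, 0],
    [0, 0, 0],
    [0, 0, 0],
    [0, 0, 0],
    [0, 0, 0],
    [0, 0, 0]
  ],
  "rotation": [
    [0, 0, 0],
    [0, 0, 0.1],
    [0, 0, 0.1],
    [0, 0, 0.1],
    [0, 0, 0.1],
    [0, 0, 0.1],
    [0, 0, 0.1],
    [0, 0, 0.1],
    [0, 0, 0.1],
    [0, 0, 0.1],
    [0, 0, 0.1],
    [0, 0, 0.1],
    [0, 0, 0.1],
    [0, 0, 0]
  ],
  "jaw": [0, 0, 0, 0, 0, 0, 0, 0, 0, 0, 0, 0, 0, 0, 0]
}}

```text
invalid input
```

```bash
python3 go.py FR .0095 1.75 1
```

```text
FR now [ 0.4194 -0.0013  0.3318] [-154.6488    9.8254 -118.1982] F [-0.6839 -0.4084 -1.6155] M [0.2166 0.8033 0.0297] grip 0.023832491182568968 J [ -3.4341 -17.111   -2.5506 129.9136   8.7718  41.2003 138.2663]
Mtool [-0.8035  0.2172  0.0178]
target [ 0.4204 -0.0013  0.3319] rotvec(tool) [-0.0008  0.0011  1.3653] shift now-axes [-0.0005 -0.0008  0.0003] shift target-axes [-0.0009  0.0003  0.0003]
```

Rows were of unequal length; resend.

Request:
{"name": "send_rows", "arguments": {
  "xyz": [
    [-0.0005, -0.0008, 0],
    [0, 0, 0],
    [0, 0, 0],
    [0, 0, 0],
    [0, 0, 0],
    [0, 0, 0],
    [0, 0, 0],
    [0, 0, 0],
    [0, 0, 0],
    [0, 0, 0],
    [0, 0, 0],
    [0, 0, 0],
    [0, 0, 0],
    [0, 0, 0]
  ],
  "rotation": [
    [0, 0, 0],
    [0, 0, 0.1],
    [0, 0, 0.1],
    [0, 0, 0.1],
    [0, 0, 0.1],
    [0, 0, 0.1],
    [0, 0, 0.1],
    [0, 0, 0.1],
    [0, 0, 0.1],
    [0, 0, 0.1],
    [0, 0, 0.1],
    [0, 0, 0.1],
    [0, 0, 0.1],
    [0, 0, 0]
  ],
  "jaw": [0, 0, 0, 0, 0, 0, 0, 0, 0, 0, 0, 0, 0, 0]
}}

```text
time_s: 21.9
tool_pos: [0.4215, -0.0017, 0.3331]
tool_rot: [179.6, 27.1, 170.7]
force: [0.2, -1.0, -1.9]
grip_width: 0.0233
grasp_force: 55.0
```

```bash
python3 go.py FR .0095 1.75 1
```

```text
FR now [ 0.4215 -0.0017  0.3331] [179.6049  27.0951 170.6926] F [ 0.1583 -1.0026 -1.9381] M [-0.2498  0.7429 -0.1498] grip 0.02331802408215721 J [  9.5424 -16.7986 -13.5015 129.2351   2.9201  40.67    74.706 ]
Mtool [ 0.3946  0.693  -0.0289]
target [ 0.4204 -0.0013  0.3319] rotvec(tool) [-0.0004  0.0018  0.1647] shift now-axes [0.0016 0.0002 0.0005] shift target-axes [ 0.0016 -0.0001  0.0005]
```

Request:
{"name": "send_rows", "arguments": {
  "xyz": [
    [0.0005, 0, 0.0005],
    [0, 0, 0],
    [0, 0, 0],
    [0, 0, 0]
  ],
  "rotation": [
    [0, 0, 0.08],
    [0, 0, 0.08],
    [0, 0, 0.04],
    [0, 0, 0]
  ],
  "jaw": [0, 0, 0, 0]
}}

```text
time_s: 22.3
tool_pos: [0.4213, -0.002, 0.3328]
tool_rot: [173.9, 26.5, 158.0]
force: [-0.9, -3.8, -0.2]
grip_width: 0.0239
grasp_force: 55.0
```

```bash
python3 go.py FR .0095 1.82 1
```

```text
FR now [ 0.4213 -0.002   0.3328] [173.8946  26.5016 158.0154] F [-0.8663 -3.8324 -0.1887] M [-1.0069  0.8288 -0.4143] grip 0.023861750653012794 J [ 11.5651 -16.8695 -15.1875 129.2297   2.0338  40.535   64.1932]
Mtool [ 1.2981  0.409  -0.1416]
target [ 0.4204 -0.0013  0.3319] rotvec(tool) [-0.0005  0.0027  0.037 ] shift now-axes [0.0015 0.0002 0.0003] shift target-axes [0.0015 0.0002 0.0004]
```

Request:
{"name": "send_rows", "arguments": {
  "xyz": [
    [0, 0, 0],
    [0, 0, 0],
    [0, 0, 0],
    [0, 0, 0]
  ],
  "rotation": [
    [0, 0, 0.04],
    [0, 0, 0.04],
    [0, 0, 0.02],
    [0, 0, 0]
  ],
  "jaw": [0, 0, 0, 0]
}}

```text
time_s: 22.7
tool_pos: [0.4213, -0.0018, 0.3328]
tool_rot: [171.2, 25.8, 151.9]
force: [-2.4, -4.8, 2.4]
grip_width: 0.0239
grasp_force: 55.4
```

```bash
python3 go.py FR .0095 1.82 1
```

```text
FR now [ 0.4213 -0.0018  0.3328] [171.2028  25.802  151.8567] F [-2.4459 -4.8458  2.3964] M [-1.9087  0.8681  0.2978] grip 0.023949942259133175 J [ 12.4768 -16.9087 -16.0036 129.2114   1.6678  40.5038  58.9072]
Mtool [ 1.7543  0.0471 -1.1856]
target [ 0.4204 -0.0013  0.3319] rotvec(tool) [-0.0007  0.0032 -0.0603] shift now-axes [ 0.0013 -0.0001  0.0004] shift target-axes [ 0.0013 -0.      0.0004]
```

Request:
{"name": "send_rows", "arguments": {
  "xyz": [
    [0, 0, 0],
    [0, 0, 0],
    [0, 0, 0]
  ],
  "rotation": [
    [0, 0, -0.1],
    [0, 0, -0.12],
    [0, 0, 0]
  ],
  "jaw": [0, 0, 0]
}}

```text
time_s: 23.0
tool_pos: [0.4213, -0.0011, 0.3323]
tool_rot: [177.2, 27.0, 165.6]
force: [0.5, -2.2, -0.5]
grip_width: 0.0234
grasp_force: 55.0
```

```bash
python3 go.py FR .0095 1.66 1; python3 go.py FR .04 1.66 7 | tail -1;  python3 go.py FR .08 1.66 14 | tail -1
```

```text
FR now [ 0.4213 -0.0011  0.3323] [177.1972  26.977  165.6174] F [ 0.4676 -2.1756 -0.5468] M [-0.6382  0.6145 -0.2928] grip 0.023354112047758436 J [  9.8781 -16.7977 -13.8408 129.3098   2.6464  40.5317  70.3546]
Mtool [ 0.8197  0.4405 -0.0673]
target [ 0.4204 -0.0013  0.3319] rotvec(tool) [ 0.0013  0.0018 -0.0043] shift now-axes [ 0.0009 -0.0005 -0.    ] shift target-axes [ 0.0009 -0.0005 -0.    ]
target [ 0.4324 -0.0031  0.3706] rotvec(tool) [ 0.0109  0.1061 -0.0042] shift now-axes [-0.0274  0.0022 -0.0289] shift target-axes [-0.0242  0.0018 -0.0317]
target [ 0.4457 -0.0051  0.4161] rotvec(tool) [ 0.022   0.2278 -0.0041] shift now-axes [-0.0599  0.0053 -0.0633] shift target-axes [-0.0441  0.0036 -0.0753]
```

Request:
{"name": "send_rows", "arguments": {
  "xyz": [
    [-0.0055, 0.0004, -0.0065],
    [-0.0055, 0.0004, -0.0065],
    [-0.0055, 0.0004, -0.0065],
    [-0.0052, 0.0004, -0.007],
    [-0.0052, 0.0004, -0.007],
    [-0.0052, 0.0004, -0.007],
    [-0.005, 0.0004, -0.0075],
    [-0.005, 0.0004, -0.0075],
    [-0.005, 0.0004, -0.0075],
    [-0.005, 0.0004, -0.0075],
    [0, 0, 0]
  ],
  "rotation": [
    [0.002, 0.0225, 0],
    [0.002, 0.0225, 0],
    [0.002, 0.0225, 0],
    [0.002, 0.0225, 0],
    [0.002, 0.0225, 0],
    [0.002, 0.0225, 0],
    [0.002, 0.0225, 0],
    [0.002, 0.0225, 0],
    [0.002, 0.0225, 0],
    [0.002, 0.0225, 0],
    [0, 0, 0]
  ],
  "jaw": [0, 0, 0, 0, 0, 0, 0, 0, 0, 0, 0]
}}

```text
time_s: 24.1
tool_pos: [0.4449, -0.0049, 0.4178]
tool_rot: [178.4, 14.2, 166.0]
force: [-0.1, -0.1, -2.4]
grip_width: 0.0235
grasp_force: 55.0
```

```bash
cat > back.py <<'E'
from geo import *
np.set_printoptions(precision=4,suppress=True)
o=env.get_obs();R=Ro.from_euler('xyz',o['tool_rot'],degrees=True).as_matrix()
M=Ro.from_euler('xyz',[180,0,161.4],degrees=True).as_matrix();p=np.array([.5101,.3787,.4605])
print(o['tool_pos'],o['tool_rot'],o['force'],o['qpos'])
print('rotvec',Ro.from_matrix(R.T@M).as_rotvec(),'then shift in target axes',M.T@(p-o['tool_pos']))
c=cam('wrist')
for n in S: print(n,angle(c,n)[:4])
E
python3 back.py
```

```text
[ 0.4449 -0.0049  0.4178] [178.4106  14.1612 165.9658] [-0.1434 -0.1265 -2.4067] [  9.6259 -12.501  -11.6326 114.4267  -0.1634  63.7684  74.1709]
rotvec [0.0374 0.2459 0.0827] then shift in target axes [ 0.0605  0.3844 -0.0427]
DL (np.float64(0.49718017846213447), array([ -9.0616, -12.1613]), array([0.8725, 1.3394]), array([433.7624, 268.7058]))
DR (np.float64(0.12310125276686648), array([14.8448, -2.0532]), array([0.9426, 4.5604]), array([262.5869, 285.9121]))
FL (np.float64(1.5477442582729206), array([ 0.0387, -1.2696]), array([2.7237, 9.6136]), array([441.3648, 173.0578]))
FM (np.float64(-1.5667620113373453), array([-0.0649, -1.2017]), array([2.5774, 9.6042]), array([348.9604, 181.5406]))
FR (np.float64(1.509286448986996), array([-0.5476, -1.1829]), array([ 5.573 , 10.0296]), array([253.1182, 190.3741]))
```

Request:
{"name": "send_rows", "arguments": {
  "xyz": [
    [0, 0, -0.022],
    [0, 0, -0.022],
    [0, 0, 0],
    [0, 0, 0],
    [0.006, 0.0384, 0],
    [0.006, 0.0384, 0],
    [0.006, 0.0384, 0],
    [0.006, 0.0384, 0],
    [0.006, 0.0384, 0],
    [0.006, 0.0384, 0],
    [0.006, 0.0384, 0],
    [0.006, 0.0384, 0],
    [0.006, 0.0384, 0],
    [0.006, 0.0384, 0],
    [0, 0, 0],
    [0, 0, 0]
  ],
  "rotation": [
    [0, 0, 0],
    [0, 0, 0],
    [0.0187, 0.123, 0.0414],
    [0.0187, 0.123, 0.0414],
    [0, 0, 0],
    [0, 0, 0],
    [0, 0, 0],
    [0, 0, 0],
    [0, 0, 0],
    [0, 0, 0],
    [0, 0, 0],
    [0, 0, 0],
    [0, 0, 0],
    [0, 0, 0],
    [0, 0, 0],
    [0, 0, 0]
  ],
  "jaw": [0, 0, 0, 0, 0, 0, 0, 0, 0, 0, 0, 0, 0, 0, 0, 0]
}}

```text
time_s: 25.75
tool_pos: [0.4979, 0.3802, 0.4572]
tool_rot: [-179.8, -0.2, 161.6]
force: [-0.1, -1.3, -1.5]
grip_width: 0.0235
grasp_force: 55.0
```

```bash
python3 back.py | head -2
python3 - <<'E'
from geo import *
T=cam('top');cv2.imwrite('pics/top2.png',T['image'])
for n in S: print(n,angle(T,n)[:4])
g=T['image'][120:270,120:300];W=cam('wrist')['image'][80:240,130:380]
a=cv2.resize(g,None,fx=2.2,fy=2.2);b=cv2.resize(W,None,fx=1.6,fy=1.6)
o=np.zeros((max(a.shape[0],b.shape[0]),a.shape[1]+b.shape[1],3),np.uint8);o[:a.shape[0],:a.shape[1]]=a;o[:b.shape[0],a.shape[1]:]=b
cv2.imwrite('pics/v6.png',o);print(o.shape)
E
```

```text
[0.4979 0.3802 0.4572] [-179.8062   -0.2001  161.5701] [-0.0735 -1.2766 -1.5379] [-14.2446  17.2483 -32.3239  81.0681   9.0696  84.5647  25.2731]
rotvec [-0.0034 -0.0035  0.003 ] then shift in target axes [-0.0121  0.0025 -0.0033]
DL (np.float64(-1.5653058027870759), array([-0.0376, -0.0428]), array([2.6138, 9.6812]), array([214.6752, 155.7347]))
DR (np.float64(-1.5682160370168536), array([-0.1423, -0.0289]), array([2.7031, 9.4663]), array([274.5206, 164.0104]))
FL (np.float64(1.5697622448089634), array([ 0.5052, -0.2345]), array([2.6407, 9.529 ]), array([210.431 , 189.6054]))
FM (np.float64(1.565852488784932), array([0.3167, 0.006 ]), array([2.6417, 9.4038]), array([240.0009, 193.7844]))
FR (np.float64(1.5701267554240996), array([0.4597, 0.1274]), array([2.7421, 9.3993]), array([269.7289, 197.9845]))
(330, 796, 3)geo.py:17: RuntimeWarning: invalid value encountered in divide
  p=np.c_[X[m],Y[m]];mu=(p*w[:,None]).sum(0)/w.sum();q=p-mu
```

View pics/v6.png

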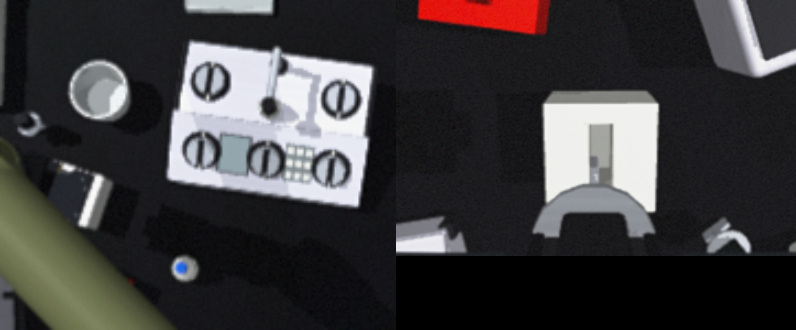

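Request:
{"name": "send_rows", "arguments": {
  "xyz": [
    [-0.006, 0.0012, 0],
    [-0.006, 0.0012, 0],
    [0, 0, 0.02],
    [0, 0, 0.02],
    [0, 0, 0.02],
    [0, 0, 0.01],
    [0, 0, 0]
  ],
  "rotation": [
    [-0.0034, -0.0035, 0.003],
    [0, 0, 0],
    [0, 0, 0],
    [0, 0, 0],
    [0, 0, 0],
    [0, 0, 0],
    [0, 0, 0]
  ],
  "jaw": [0, 0, 0, 0, 0, 0, 0]
}}

```text
time_s: 26.6
tool_pos: [0.5111, 0.3766, 0.3871]
tool_rot: [-179.9, 0.0, 161.2]
force: [-0.6, -1.0, -1.6]
grip_width: 0.0238
grasp_force: 55.0
```

```bash
python3 back.py 2>/dev/null| head -2
python3 - <<'E'
from h import *
W=cam('wrist')['image'][80:240,130:380];S=cam('scene')['image'][150:230,330:410]
a=cv2.resize(W,None,fx=2,fy=2);b=cv2.resize(S,(300,300));o=np.zeros((320,800,3),np.uint8);o[:,:500]=a;o[:300,500:]=b
cv2.imwrite('pics/v7.png',o)
E
```

```text
[0.5111 0.3766 0.3871] [-179.9081    0.0331  161.2381] [-0.5504 -0.9711 -1.6019] [-13.9045  19.8484 -31.5726  85.959   10.5762  77.227   24.9281]
rotvec [-0.0016  0.0006 -0.0028] then shift in target axes [ 0.0016  0.0017 -0.0734]
```

View pics/v7.png

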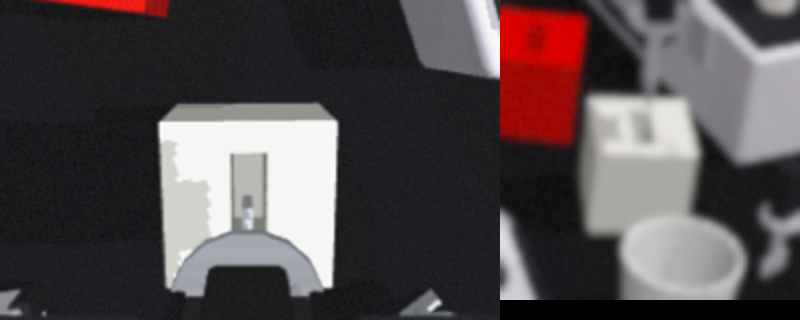

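Request:
{"name": "send_rows", "arguments": {
  "xyz": [
    [0.0016, 0.0007, 0.01],
    [0, 0, 0.01],
    [0, 0, 0.01],
    [0, 0, 0.01],
    [0, 0, 0.01],
    [0, 0, 0.01],
    [0, 0, 0.01],
    [0, 0, 0.01],
    [0, 0, 0.01],
    [0, 0, 0]
  ],
  "rotation": [
    [-0.0016, 0.0006, -0.0028],
    [0, 0, 0],
    [0, 0, 0],
    [0, 0, 0],
    [0, 0, 0],
    [0, 0, 0],
    [0, 0, 0],
    [0, 0, 0],
    [0, 0, 0],
    [0, 0, 0]
  ],
  "jaw": [0, 0, 0, 0, 0, 0, 0, 0, 0, 0]
}}

```text
time_s: 27.75
tool_pos: [0.5093, 0.3784, 0.2967]
tool_rot: [-180.0, -0.0, 161.5]
force: [-0.5, 0.0, -1.5]
grip_width: 0.0232
grasp_force: 55.0
```

```bash
python3 back.py 2>/dev/null| head -2
```

```text
[0.5093 0.3784 0.2967] [-179.9946   -0.0226  161.4619] [-0.5033  0.0357 -1.4635] [-14.5869  23.5526 -30.8406  92.0832  12.753   67.9165  23.3145]
rotvec [-0.0001 -0.0004  0.0011] then shift in target axes [-0.0007  0.0006 -0.1638]
```

Request:
{"name": "send_rows", "arguments": {
  "xyz": [
    [0, 0, 0.004],
    [0, 0, 0.003],
    [0, 0, 0.002],
    [0, 0, 0]
  ],
  "rotation": [
    [0, 0, 0],
    [0, 0, 0],
    [0, 0, 0],
    [0, 0, 0]
  ],
  "jaw": [0, 0, 0, 0]
}}

```text
time_s: 28.2
tool_pos: [0.5096, 0.3788, 0.2894]
tool_rot: [179.9, 0.1, 161.5]
force: [0.1, -0.2, -2.3]
grip_width: 0.0238
grasp_force: 55.0
```

Request:
{"name": "send_rows", "arguments": {
  "xyz": [
    [0, 0, 0.002],
    [0, 0, 0],
    [0, 0, 0],
    [0, 0, 0],
    [0, 0, 0],
    [0, 0, 0],
    [0, 0, 0],
    [0, 0, 0],
    [0, 0, 0],
    [0, 0, 0]
  ],
  "rotation": [
    [0, 0, 0],
    [0, 0, 0],
    [0, 0, 0],
    [0, 0, 0],
    [0, 0, 0],
    [0, 0, 0],
    [0, 0, 0],
    [0, 0, 0],
    [0, 0, 0],
    [0, 0, 0]
  ],
  "jaw": [0, 0, 0.5, 1, 1, 1, 1, 1, 1, 1]
}}

```text
time_s: 29.2
tool_pos: [0.5097, 0.3788, 0.2876]
tool_rot: [179.9, 0.1, 161.5]
force: [0.8, 0.7, -0.2]
grip_width: 0.0798
grasp_force: 0.0
```

Request:
{"name": "send_rows", "arguments": {
  "xyz": [
    [0, 0, -0.01],
    [0, 0, -0.02],
    [0, 0, -0.02],
    [0, 0, -0.03],
    [0, 0, -0.03],
    [0, 0, -0.03],
    [0, 0, -0.03],
    [0, 0, 0],
    [0, 0, 0],
    [0, 0, 0]
  ],
  "rotation": [
    [0, 0, 0],
    [0, 0, 0],
    [0, 0, 0],
    [0, 0, 0],
    [0, 0, 0],
    [0, 0, 0],
    [0, 0, 0],
    [0, 0, 0],
    [0, 0, 0],
    [0, 0, 0]
  ],
  "jaw": [1, 1, 1, 1, 1, 1, 1, 1, 1, 1]
}}

```text
time_s: 30.2
tool_pos: [0.5092, 0.3783, 0.4568]
tool_rot: [179.9, 0.0, 161.5]
force: [-0.7, -0.2, -0.1]
grip_width: 0.0868
grasp_force: 0.0
```

Run:
```python
from geo import *
o=env.get_obs();print(o['tool_pos'],o['time_s'],o['grip_width'])
T=cam('top')
for n in S: print(n,angle(T,n)[0])
W=cam('wrist')['image'][80:240,130:380];s=cam('scene')['image'][150:230,330:410]
a=cv2.resize(W,None,fx=2,fy=2);b=cv2.resize(s,(300,300));q=np.zeros((320,800,3),np.uint8);q[:,:500]=a;q[:300,500:]=b
cv2.imwrite('pics/v8.png',q)
```

```text
[0.5092 0.3783 0.4568] 30.2 0.08677302219079998
DL -1.5650600777785801
DR -1.5675458500247583
FL 1.5662960276261528
FM 1.5657523677329015
FR 1.5694031972323859
```

View pics/v8.png

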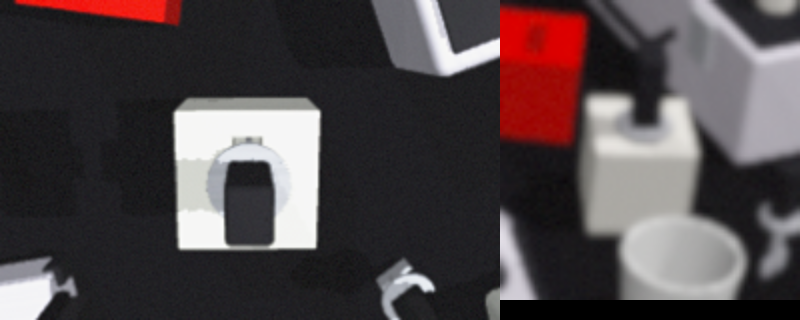

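The picture shows the key hanging upright in its stand, its flange (248,180) flat on the block, and the gripper clear of it. All five slots read home.

```bash
python3 -c "
from cell import env
print(env.sign_off())"
```

```text
the job is handed in; nothing more can be done
None
```

I turned the three open screws fully home with the key and left the two already home closed; the key hangs back in its stand, and I handed the job in at about 30 s, though the sign-off returned no verdict.

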